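# Bedside pots in order of size, to be found by feel at night

## Task

Stand the four aluminium pots on the four round cork marks on the bamboo box, one centred on each mark, in order of size, with the biggest on the mark nearest the green glass bowl and the smallest at the far end, so that they can be found by feel in the dark. Set each pot down rather than dropping it, do not tip any over, and leave the bowl and the black remote where they are.

Things in the scene. Friction and masses are not known exactly. Their poses are not given: they have to be found in the camera images.
- pot_small_center (a point): Centre (half-way up, on the axis) of the smallest of four loose plain aluminium screw-lid pots: a smooth upright cylinder 30 mm in diameter and 38 mm tall with a fine groove 14 mm below its flat top, about 35 g. It starts upright on the table between the robot and the bamboo box. z points up the pot's axis.
- pot_medium_center (a point): Centre (half-way up, on the axis) of the second smallest of four loose plain aluminium screw-lid pots: a smooth upright cylinder 38 mm in diameter and 54 mm tall with a fine groove 14 mm below its flat top, about 60 g. It starts upright on the table between the robot and the bamboo box. z points up the pot's axis.
- pot_large_center (a point): Centre (half-way up, on the axis) of the second biggest of four loose plain aluminium screw-lid pots: a smooth upright cylinder 46 mm in diameter and 70 mm tall with a fine groove 14 mm below its flat top, about 90 g. It starts upright on the table between the robot and the bamboo box. z points up the pot's axis.
- pot_largest_center (a point): Centre (half-way up, on the axis) of the biggest of four loose plain aluminium screw-lid pots: a smooth upright cylinder 54 mm in diameter and 86 mm tall with a fine groove 14 mm below its flat top, about 130 g. It starts upright on the table between the robot and the bamboo box. z points up the pot's axis.
- mark_1_top (a point): Centre of the upper face of a round cork mark, 60 mm in diameter and 2 mm thick, fixed on the flat lid of the closed bamboo tray box; pots stand on it, 42 mm above the table. The four identical marks lie in a straight row at 80 mm spacing along the lid's middle. The box (340 mm long along its y axis, 110 mm wide, 40 mm tall) does not move. y points along the row towards the robot's left, x away from the robot, z up. This is the leftmost mark of the row, seen from the robot.
- mark_2_top (a point): As mark_1: same cork mark, same axes. This is the second from the left mark of the row, seen from the robot.
- mark_3_top (a point): As mark_1: same cork mark, same axes. This is the third from the left mark of the row, seen from the robot.
- mark_4_top (a point): As mark_1: same cork mark, same axes. This is the rightmost mark of the row, seen from the robot.
- bowl: Loose green glass bowl, 110 mm across the rim and 50 mm high; origin at the centre of its underside. It stands beyond one end of the bamboo box, left or right, and shows which end of the row the biggest pot goes to. Not to be moved.
- remote: Loose flat black hearing aid remote with a slide switch, 42 x 95 x 13 mm, lying on the table beyond the other end of the bamboo box from the bowl; origin at the centre of its underside, y along its length. Not to be moved.
Not all that is in view belongs to the job. What is shaped like the part that bears pot_medium_center but orange or red is not meant. Leave any blue look-alike of the part that bears pot_large_center alone.

How it is judged:
By the outcome, as a careful person would: the job done as asked, in the order asked, and still so for the second after the job is handed in, with the robot touching nothing.
It also fails if it takes over 99 s, if anything falls off the work surface, if the arm or the gripper's body presses on something with over 40 N, if the wrist force passes 120 N, or if a joint passes its speed limit or range.

## Robot

A 7-joint arm with a two-finger parallel gripper is mounted at the origin on the work surface. World frame = base frame: x ahead of the robot, y to its left, z up, the work surface at z = 0. Lengths are in m, angles in rad, forces in N, time in s.
With the tool pointing down it reaches from about 0.4 to 0.925 m from the base axis. Payload 4.1 kg.
Tool frame: the origin (TCP) lies midway between the tips of the shut fingers; the grasp point (between the pads) lies 19 mm behind it; z points along the fingers, y is the direction in which the jaws open and shut (so a half turn about z gives the same grasp; the last joint's range is limited). The gripper opens to 85 mm and grips with 20 to 120 N. Pads are 22 mm wide; open, the fingers measure 114 mm over their backs; the gripper's body (76 mm by 85 mm) begins 54 mm behind the grasp point. The pads swing forward as they close: fully open they stand 13 mm farther back than shut.
Start: joints at [-1.227, 0.398, 0.045, 1.537, -0.019, 1.207, -0.051], TCP at [0.278, 0.587, 0.231] pointing down, gripper open.
Joint ranges: [-2.82, 2.82], [-0.49, 2.23], [-1.37, 1.46], [0, 2.46], [-1.36, 4.5], [0.23, 2], [-2.94, 2.94]. Speed limits (rad/s): [2.57, 2.57, 3.14, 3.14, 3.14, 3.14, 3.14].

## Interface

Orientations are given as a rotation vector (axis times angle).
In Python, from bench import robot gives the robot as it stands.
- The arm moves only by the tool carry_out, never from a script. Its argument "series" is a list of rows, each an object with "offset": the shift along the tool's x, y, z in mm, a list of three; "angular": the turn, a rotation vector about the tool's x, y, z in units of 6 degrees (1.0 is 6 degrees), a list of three; "grip": the opening in per cent of the stroke, from 0 (shut) to 100 (fully open). In form: [{"offset": [tx, ty, tz], "angular": [ax, ay, az], "grip": grip}, ...]. A call has 1 to 20 rows; each row shifts and turns the commanded pose from where the row before left it, along the tool's axes as they then stand; what a row does not reach is not made up. A row lasts 1/8 s, in which the tool goes at most 62.5 mm and 10.7 degrees, less where a joint would pass 70% of its speed; a pose out of reach is approached as far as the arm can. A call with a gripper value outside its range is refused whole. The fingers move at their own pace and stop on an object; "squeeze" is the grip in N (left out, the last holds). Time passes only in rows, so rows that do not move let the fingers close. It gives the time, the measured TCP pose, the force and the opening at its end, in the units of the state.
- robot.sense(): the state, without advancing time (a new reading comes with each control period).
- robot.camera(name): name is "side" or "top" or "wrist"; returns a dict with "pixels" (480x640x3 uint8, blue, green, red), "vertical_fov" (degrees; the focal length in pixels is half the picture's height over the tangent of half this angle, whatever the lens; pixels are square), "cx", "cy" (the principal point, pixels), "origin" and "rotation" of the camera in the world; the wrist camera has in their place "T_tool_cam" (4x4, takes a point from camera to tool coordinates, whose origin is the TCP and whose axes are the flange's). Camera axes: x right, y down, z forward; pixel columns grow to the right and rows downward; lengths in m; the calibration is good to about 2 mm. A picture is of the moment at which its call begins: read the wrist's pose just before it. There is no depth.
- robot.sign_off(): hands the job in, once; it reports no verdict.
The state is a dict: "clock": time; "q": joint angles; "joint_velocities": joint speeds; "joint_torque": joint torques, N m; "tool_pos": TCP position; "tcp_rot": TCP orientation; "wrist_force": force on the tool from outside, world axes, zero at the start; "wrist_torque": the same for the moment, N m; "gripper_width": finger opening in m.
Only numpy, scipy, OpenCV 4.12 (cv2) and the standard library are available. Lean on these libraries where they do the work, as an engineer would, in place of code of your own. Each camera call takes 0.05 s, during which the arm holds its last target. There are 200 camera calls.

## Working session

There is one attempt and no reset: what is moved stays moved. The work goes in short steps, Python scripts to look and compute and a tool call to move; the robot and the scene stay as the last step left them, time stands still between calls to the robot, and variables do not carry over. Pictures are saved under pics/ and viewed, about 12 in all and at most 16, crops included, and the job is handed in when it is done.

Besides the shell and the picture viewer there is one more tool, called after "Call:" by a JSON object that holds its "fn" and its "kwargs", one argument or row to a line. carry_out: Moves the arm, as the interface text tells. Its arguments: {"type":"object","properties":{"series":{"type":"array"},"squeeze":{"type":"number"}},"required":["series"]}

```bash
mkdir -p pics; python3 - <<'E'
from bench import robot
import cv2,pickle
s=robot.sense();print(s)
d={}
for n in("top","side"):
    c=robot.camera(n);d[n]=c;cv2.imwrite(f"pics/{n}0.png",c["pixels"]);print(n,{k:v for k,v in c.items() if k!="pixels"})
pickle.dump(d,open("cams.pkl","wb"))
E
```

```text
{'clock': 0.0, 'q': array([-1.22699918,  0.3991704 ,  0.04501617,  1.53789613, -0.01867337,
        1.20689852, -0.05068775]), 'joint_velocities': array([-6.45647738e-05, -6.05414879e-04,  7.17585503e-04,  1.45893099e-03,
       -2.69506367e-04, -2.80858649e-03, -6.97881194e-04]), 'joint_torque': array([-9.06266923e-04, -4.75131869e+01,  1.36426147e+00, -2.54215515e+01,
        1.16894231e-02,  9.74243798e-03,  1.54215576e-05]), 'tool_pos': array([0.27820837, 0.58674173, 0.2302699 ]), 'tcp_rot': array([-6.89584560e-01, -3.06468866e+00,  3.03399449e-03]), 'wrist_force': array([ 0.34877996, -0.21950375,  0.6703933 ]), 'wrist_torque': array([-0.02204807, -0.04081905,  0.02556494]), 'gripper_width': 0.08542556606302984}
top {'vertical_fov': 55.808550620436165, 'cx': 324.4435301565805, 'cy': 245.6363271062044, 'origin': array([ 0.3714259 , -0.01673365,  0.87776058]), 'rotation': array([-2.07910244,  2.14514549, -0.12911514])}
side {'vertical_fov': 46.963609997541354, 'cx': 315.66806320017764, 'cy': 233.8098753590088, 'origin': array([-0.04398715, -0.85785854,  0.85192957]), 'rotation': array([-2.15172629,  0.66601119, -0.31147307])}
```

View pics/top0.png

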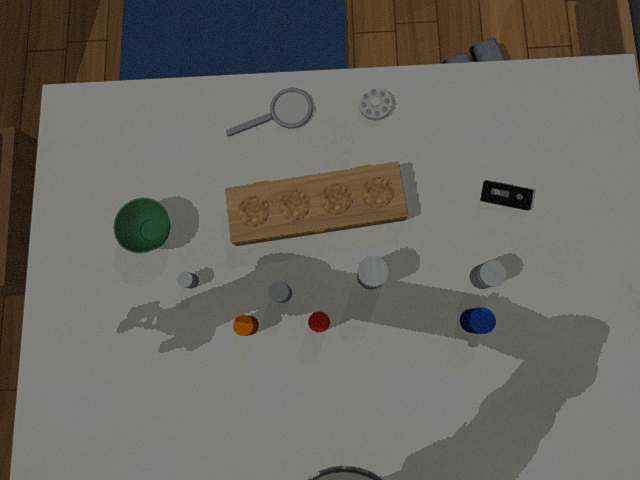

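View pics/side0.png

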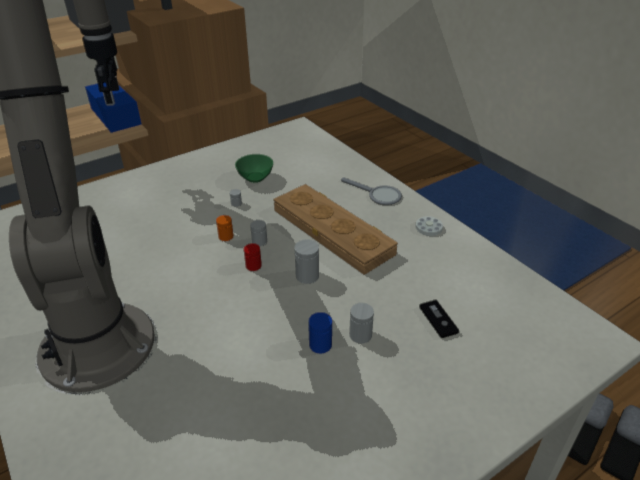

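The bowl is on the left (142,225), so the order from mark 1 (254,210) to mark 4 (378,192) is largest to smallest.

Grey pots:
- small (188,280)
- medium (280,292)
- largest (373,272)
- large (490,274)

Look-alikes to leave alone:
- orange (245,325)
- red (319,322)
- blue (478,321)

The pan (292,108) and the pill disc (376,103) aren't part of the job. Next I'll check a close crop.

```bash
python3 - <<'E'
import cv2,pickle
import numpy as np
p=pickle.load(open("cams.pkl","rb"))["top"]["pixels"]
a=cv2.resize(p[155:305,170:410],None,fx=3.3333,fy=3.3333,interpolation=cv2.INTER_CUBIC)
b=cv2.resize(p[250:300,170:210],None,fx=6,fy=6,interpolation=cv2.INTER_CUBIC)
c=cv2.resize(p[250:300,460:515],None,fx=6,fy=6,interpolation=cv2.INTER_CUBIC)
cv2.imwrite("pics/a.png",cv2.convertScaleAbs(a,alpha=1.5));cv2.imwrite("pics/b.png",cv2.convertScaleAbs(np.hstack([b,c]),alpha=1.4))
E
```

```text
(no output)
```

View pics/a.png

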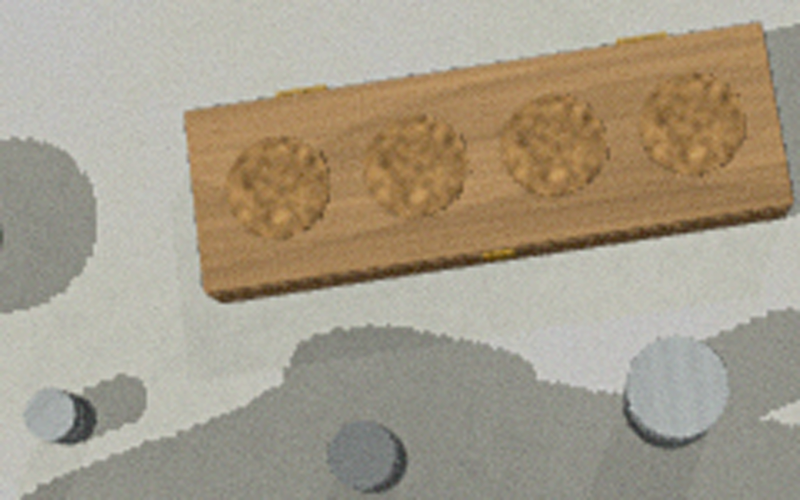

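View pics/b.png

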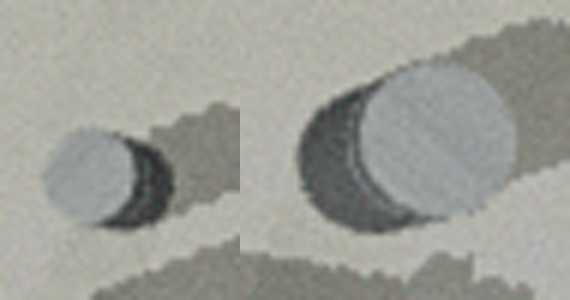

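```bash
cat > h.py <<'E'
import numpy as np,pickle,cv2
from scipy.spatial.transform import Rotation as R
def ray(c,uv):
    f=240/np.tan(np.radians(c["vertical_fov"])/2)
    return np.array([(uv[0]-c["cx"])/f,(uv[1]-c["cy"])/f,1.])
def at_z(c,uv,z):
    d=R.from_rotvec(c["rotation"]).apply(ray(c,uv)); o=np.array(c["origin"])
    return o+d*(z-o[2])/d[2]
def wrist(robot,name):
    s=robot.sense(); c=robot.camera("wrist"); T=np.array(c["T_tool_cam"]); Rt=R.from_rotvec(s["tcp_rot"])
    c["origin"]=s["tool_pos"]+Rt.apply(T[:3,3]); c["rotation"]=(Rt*R.from_matrix(T[:3,:3])).as_rotvec()
    cv2.imwrite(f"pics/{name}.png",c["pixels"]); pickle.dump(c,open(f"{name}.pkl","wb")); return s,c
def proj(c,p):
    f=240/np.tan(np.radians(c["vertical_fov"])/2)
    q=R.from_rotvec(c["rotation"]).inv().apply(np.array(p)-c["origin"]); return c["cx"]+f*q[0]/q[2],c["cy"]+f*q[1]/q[2]
def delta(s,target,yaw):
    """tool-frame move to target with tool down, jaw (y) axis at world angle yaw"""
    Rt=R.from_rotvec(s["tcp_rot"]); best=None
    for k in(0,np.pi):
        Rg=R.from_euler("z",yaw+k)*R.from_matrix(np.array([[0,1,0],[1,0,0],[0,0,-1.]]))
        rv=(Rt.inv()*Rg).as_rotvec()
        if best is None or np.linalg.norm(rv)<np.linalg.norm(best): best=rv
    return Rt.inv().apply(np.array(target)-s["tool_pos"])*1000, best/np.radians(6)
E
python3 - <<'E'
from h import *
c=pickle.load(open("cams.pkl","rb"))["top"]
a=lambda x,y:(170+(x+.5)/3.3333-.5,155+(y+.5)/3.3333-.5)
M=[at_z(c,a(*p),.042) for p in [(278,188),(416,165),(555,144),(694,124)]]
for m in M:print(m.round(4))
print(np.linalg.norm(np.diff(M,axis=0),axis=1), "row yaw deg",np.degrees(np.arctan2(*(M[0]-M[3])[:2])))
for n,uv,z in[("small",(184.4,279.1),.038),("med",a(364,456),.054),("large",(492.6,272.6),.07),("largest",a(676,389),.086)]:
    print(n,at_z(c,uv,z).round(4))
print(R.from_rotvec([-6.89584560e-01, -3.06468866e+00,  3.03399449e-03]).as_matrix().round(2))
E
```

```text
[0.5858 0.1548 0.042 ]
[0.5962 0.0751 0.042 ]
[ 0.6054 -0.0048  0.042 ]
[ 0.6139 -0.0843  0.042 ]
[0.08035401 0.08042232 0.07997355] row yaw deg -6.7054304990264075
small [0.46   0.2863 0.038 ]
med [0.4301 0.105  0.054 ]
large [ 0.4506 -0.276   0.07  ]
largest [ 0.4579 -0.0647  0.086 ]
[[-0.9   0.43 -0.  ]
 [ 0.43  0.9  -0.  ]
 [-0.   -0.   -1.  ]]
```

```bash
python3 - <<'E'
from h import *
from bench import robot
s=robot.sense()
for yaw in(.117,):
    print(delta(s,(.458,-.065,.23),yaw))
E
```

```text
(array([-441.66100979, -511.97582009,    1.32443697]), array([-1.50306618e-02,  9.44915632e-03,  9.65552531e+00]))
```

Call:
{"fn": "carry_out", "kwargs": {
  "series": [
    {"offset":[-22.1,-25.6,0],"angular":[0,0,0],"grip":100},
    {"offset":[-22.1,-25.6,0],"angular":[0,0,0],"grip":100},
    {"offset":[-22.1,-25.6,0],"angular":[0,0,0],"grip":100},
    {"offset":[-22.1,-25.6,0],"angular":[0,0,0],"grip":100},
    {"offset":[-22.1,-25.6,0],"angular":[0,0,0],"grip":100},
    {"offset":[-22.1,-25.6,0],"angular":[0,0,0],"grip":100},
    {"offset":[-22.1,-25.6,0],"angular":[0,0,0],"grip":100},
    {"offset":[-22.1,-25.6,0],"angular":[0,0,0],"grip":100},
    {"offset":[-22.1,-25.6,0],"angular":[0,0,0],"grip":100},
    {"offset":[-22.1,-25.6,0],"angular":[0,0,0],"grip":100},
    {"offset":[-22.1,-25.6,0],"angular":[0,0,0],"grip":100},
    {"offset":[-22.1,-25.6,0],"angular":[0,0,0],"grip":100},
    {"offset":[-22.1,-25.6,0],"angular":[0,0,0],"grip":100},
    {"offset":[-22.1,-25.6,0],"angular":[0,0,0],"grip":100},
    {"offset":[-22.1,-25.6,0],"angular":[0,0,0],"grip":100},
    {"offset":[-22.1,-25.6,0],"angular":[0,0,0],"grip":100},
    {"offset":[-22.1,-25.6,0],"angular":[0,0,0],"grip":100},
    {"offset":[-22.1,-25.6,0],"angular":[0,0,0],"grip":100},
    {"offset":[-22.1,-25.6,0],"angular":[0,0,0],"grip":100},
    {"offset":[-22.1,-25.6,0],"angular":[0,0,0],"grip":100}
  ],
  "squeeze": 30
}}

```text
clock: 2.6
tool_pos: [0.4584, -0.0656, 0.2311]
tcp_rot: [-0.689, -3.065, -0.0]
wrist_force: [0.9, 0.5, -0.1]
gripper_width: 0.0852
```

Call:
{"fn": "carry_out", "kwargs": {
  "series": [
    {"offset":[0,0,0],"angular":[0,0,1.38],"grip":100},
    {"offset":[0,0,0],"angular":[0,0,1.38],"grip":100},
    {"offset":[0,0,0],"angular":[0,0,1.38],"grip":100},
    {"offset":[0,0,0],"angular":[0,0,1.38],"grip":100},
    {"offset":[0,0,0],"angular":[0,0,1.38],"grip":100},
    {"offset":[0,0,0],"angular":[0,0,1.38],"grip":100},
    {"offset":[0,0,0],"angular":[0,0,1.38],"grip":100},
    {"offset":[0,0,0],"angular":[0,0,0],"grip":100},
    {"offset":[0,0,0],"angular":[0,0,0],"grip":100}
  ]
}}

```text
clock: 3.72
tool_pos: [0.4584, -0.0646, 0.2311]
tcp_rot: [-2.086, -2.349, 0.0]
wrist_force: [0.6, 0.1, -1.3]
gripper_width: 0.0855
```

```bash
python3 - <<'E'
from h import *
from bench import robot
s,c=wrist(robot,"w1"); print(s["clock"],s["tool_pos"],c["T_tool_cam"],c["vertical_fov"])
print(delta(s,(.458,-.065,.23),.117))
print("largest top pred",proj(c,(.458,-.065,.086)))
for m in [(.5858,.1548,.042),(.5962,.0751,.042),(.6054,-.0048,.042),(.6139,-.0843,.042)]: print(proj(c,m))
E
```

```text
3.725 [ 0.45835454 -0.06460285  0.23114115] [[ 3.27619897e-04 -9.59508875e-01 -2.81678206e-01  7.14065120e-02]
 [ 9.99999921e-01  3.77189493e-04 -1.21758780e-04 -1.12211658e-03]
 [ 2.23074690e-04 -2.81678144e-01  9.59508923e-01 -1.42563037e-01]
 [ 0.00000000e+00  0.00000000e+00  0.00000000e+00  1.00000000e+00]] 64.61794411061784
(array([-0.35267232, -0.39868845,  1.14119293]), array([-0.00262069, -0.00173556,  0.01405945]))
largest top pred (np.float64(318.74066696306545), np.float64(224.50491711732585))
(np.float64(525.2129664657582), np.float64(-55.993265165743566))
(np.float64(510.86360940824875), np.float64(62.36778862052077))
(np.float64(497.0812959445367), np.float64(164.39191354814494))
(np.float64(484.44682639195685), np.float64(252.6886222957396))
```

View pics/w1.png

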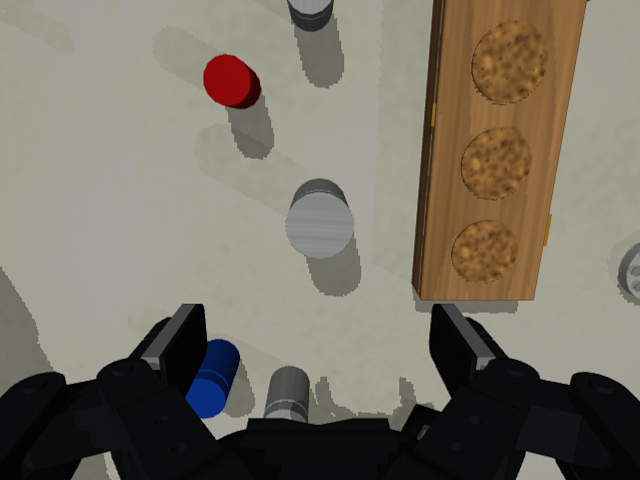

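Wrist view: the largest pot's top is at (319.5,225), predicted (319,224.5). The marks are at (510,62), (497,163) and (485,251), each within about 1.5 px of prediction, so I'll grasp.

Call:
{"fn": "carry_out", "kwargs": {
  "series": [
    {"offset":[-0.3,-0.4,28],"angular":[0,0,0],"grip":100},
    {"offset":[0,0,28],"angular":[0,0,0],"grip":100},
    {"offset":[0,0,28],"angular":[0,0,0],"grip":100},
    {"offset":[0,0,28],"angular":[0,0,0],"grip":100},
    {"offset":[0,0,28],"angular":[0,0,0],"grip":100},
    {"offset":[0,0,28],"angular":[0,0,0],"grip":100},
    {"offset":[0,0,28],"angular":[0,0,0],"grip":100},
    {"offset":[0,0,0],"angular":[0,0,0],"grip":100},
    {"offset":[0,0,0],"angular":[0,0,0],"grip":0},
    {"offset":[0,0,0],"angular":[0,0,0],"grip":0},
    {"offset":[0,0,0],"angular":[0,0,0],"grip":0},
    {"offset":[0,0,0],"angular":[0,0,0],"grip":0},
    {"offset":[0,0,0],"angular":[0,0,0],"grip":0},
    {"offset":[0,0,0],"angular":[0,0,0],"grip":0},
    {"offset":[0,0,0],"angular":[0,0,0],"grip":0},
    {"offset":[0,0,0],"angular":[0,0,0],"grip":0},
    {"offset":[0,0,0],"angular":[0,0,0],"grip":0}
  ],
  "squeeze": 30
}}

```text
clock: 5.9
tool_pos: [0.4594, -0.065, 0.0365]
tcp_rot: [2.087, 2.346, 0.003]
wrist_force: [-0.3, -0.1, 6.7]
gripper_width: 0.0535
```

```bash
python3 - <<'E'
from h import *
from bench import robot
s=robot.sense(); print(s["clock"],s["tool_pos"],s["gripper_width"],s["wrist_force"])
z=s["tool_pos"][2]
print(delta(s,(.5858,.1548,z+.042),.117))
E
```

```text
5.9 [ 0.45939335 -0.06502242  0.0365456 ] 0.053468026721611925 [-0.33754014 -0.0519477   6.71579819]
(array([203.62443979, 151.24168715, -41.56415282]), array([ 0.02430107, -0.00239283, -0.00317399]))
```

Call:
{"fn": "carry_out", "kwargs": {
  "series": [
    {"offset":[0,0,-10],"angular":[0,0,0],"grip":0},
    {"offset":[0,0,-25],"angular":[0,0,0],"grip":0},
    {"offset":[0,0,-30],"angular":[0,0,0],"grip":0},
    {"offset":[0,0,-25],"angular":[0,0,0],"grip":0},
    {"offset":[20.4,15.1,0],"angular":[0,0,0],"grip":0},
    {"offset":[20.4,15.1,0],"angular":[0,0,0],"grip":0},
    {"offset":[20.4,15.1,0],"angular":[0,0,0],"grip":0},
    {"offset":[20.4,15.1,0],"angular":[0,0,0],"grip":0},
    {"offset":[20.4,15.1,0],"angular":[0,0,0],"grip":0},
    {"offset":[20.4,15.1,0],"angular":[0,0,0],"grip":0},
    {"offset":[20.4,15.1,0],"angular":[0,0,0],"grip":0},
    {"offset":[20.4,15.1,0],"angular":[0,0,0],"grip":0},
    {"offset":[20.4,15.1,0],"angular":[0,0,0],"grip":0},
    {"offset":[20.4,15.1,0],"angular":[0,0,0],"grip":0},
    {"offset":[0,0,0],"angular":[0,0,0],"grip":0},
    {"offset":[0,0,0],"angular":[0,0,0],"grip":0},
    {"offset":[0,0,0],"angular":[0,0,0],"grip":0}
  ]
}}

```text
clock: 8.02
tool_pos: [0.5842, 0.1539, 0.1253]
tcp_rot: [2.09, 2.345, -0.001]
wrist_force: [0.4, -1.0, -2.0]
gripper_width: 0.0533
```

```bash
python3 - <<'E'
from h import *
from bench import robot
s,c=wrist(robot,"w2"); print(s["clock"],s["tool_pos"],s["gripper_width"],s["wrist_force"])
print(delta(s,(.5858,.1548,.0365+.042),.117))
for m in [(.5858,.1548,.042),(.5962,.0751,.042),(.6054,-.0048,.042),(.6139,-.0843,.042)]: print(proj(c,m))
for z in(0,.086):
  b=s["tool_pos"].copy();b[2]+=z-.0365; print("pot",proj(c,b))
E
```

```text
8.025 [0.58415527 0.15390539 0.12530323] 0.053279511655508024 [ 0.38799446 -1.03174654 -1.96477582]
(array([ 0.72015654,  1.75674417, 46.80216868]), array([-0.00417617,  0.00399948, -0.02214098]))
(np.float64(322.39585722050407), np.float64(246.7948540209991))
(np.float64(323.72108161030127), np.float64(359.0593980294013))
(np.float64(323.1974904850123), np.float64(453.33706956720147))
(np.float64(321.9447256317268), np.float64(533.1320741312022))
pot (np.float64(319.9917308945071), np.float64(275.79246564963154))
pot (np.float64(321.51343574193436), np.float64(386.86653244491094))
```

View pics/w2.png

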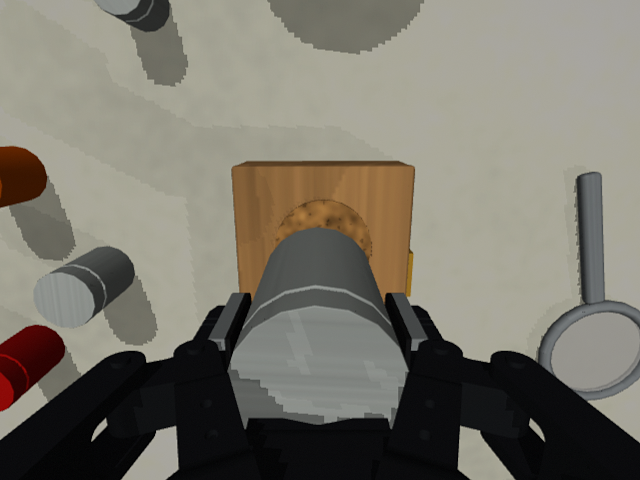

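Pot held centred (top centred near column 320, predicted 321.5), with mark 1 visible beneath it at (322,247). Now lowering.

Call:
{"fn": "carry_out", "kwargs": {
  "series": [
    {"offset":[0.7,1.8,10],"angular":[0,0,0],"grip":0},
    {"offset":[0,0,15],"angular":[0,0,0],"grip":0},
    {"offset":[0,0,12],"angular":[0,0,0],"grip":0},
    {"offset":[0,0,5],"angular":[0,0,0],"grip":0},
    {"offset":[0,0,2],"angular":[0,0,0],"grip":0},
    {"offset":[0,0,0],"angular":[0,0,0],"grip":0},
    {"offset":[0,0,0],"angular":[0,0,0],"grip":0}
  ]
}}

```text
clock: 8.95
tool_pos: [0.5865, 0.1562, 0.0818]
tcp_rot: [2.088, 2.347, 0.001]
wrist_force: [-1.0, 0.3, -1.6]
gripper_width: 0.0532
```

Call:
{"fn": "carry_out", "kwargs": {
  "series": [
    {"offset":[0,0,1],"angular":[0,0,0],"grip":0},
    {"offset":[0,0,1],"angular":[0,0,0],"grip":0},
    {"offset":[0,0,0],"angular":[0,0,0],"grip":0}
  ]
}}

```text
clock: 9.32
tool_pos: [0.5861, 0.1561, 0.0793]
tcp_rot: [-2.088, -2.347, -0.0]
wrist_force: [0.1, -0.2, -0.4]
gripper_width: 0.0534
```

Call:
{"fn": "carry_out", "kwargs": {
  "series": [
    {"offset":[-1,0,0.5],"angular":[0,0,0],"grip":0},
    {"offset":[0,0,0.5],"angular":[0,0,0],"grip":0},
    {"offset":[0,0,0],"angular":[0,0,0],"grip":0},
    {"offset":[0,0,0],"angular":[0,0,0],"grip":0}
  ]
}}

```text
clock: 9.82
tool_pos: [0.5863, 0.1549, 0.0786]
tcp_rot: [2.088, 2.347, 0.0]
wrist_force: [-1.3, 0.2, 2.2]
gripper_width: 0.0531
```

Call:
{"fn": "carry_out", "kwargs": {
  "series": [
    {"offset":[0,0,0.6],"angular":[0,0,0],"grip":0},
    {"offset":[0,0,0],"angular":[0,0,0],"grip":0},
    {"offset":[0,0,0],"angular":[0,0,0],"grip":68},
    {"offset":[0,0,0],"angular":[0,0,0],"grip":72},
    {"offset":[0,0,0],"angular":[0,0,0],"grip":85},
    {"offset":[0,0,0],"angular":[0,0,0],"grip":100},
    {"offset":[0,0,0],"angular":[0,0,0],"grip":100},
    {"offset":[0,0,0],"angular":[0,0,0],"grip":100},
    {"offset":[0,0,-20],"angular":[0,0,0],"grip":100},
    {"offset":[0,0,-40],"angular":[0,0,0],"grip":100},
    {"offset":[0,0,-40],"angular":[0,0,0],"grip":100},
    {"offset":[0,0,-30],"angular":[0,0,0],"grip":100},
    {"offset":[0,0,-20],"angular":[0,0,0],"grip":100},
    {"offset":[0,0,0],"angular":[0,0,0],"grip":100}
  ]
}}

```text
clock: 11.58
tool_pos: [0.5877, 0.1551, 0.2308]
tcp_rot: [2.087, 2.345, 0.008]
wrist_force: [-0.1, -0.3, -0.9]
gripper_width: 0.0857
```

```bash
python3 - <<'E'
from h import *
from bench import robot
s,c=wrist(robot,"w3"); print(s["clock"],s["tool_pos"],s["gripper_width"],s["wrist_force"])
print(delta(s,(.4506,-.276,.0365),.117))
print("top pred",proj(c,(.5858,.1548,.128)),"m2",proj(c,(.5962,.0751,.042)))
E
```

```text
11.575 [0.58772486 0.15512281 0.23077308] 0.08568903519055321 [-0.05397951 -0.29406853 -0.93958503]
(array([-412.63153991, -187.18494491,  192.63734188]), array([ 0.0500798 , -0.01518606, -0.00795042]))
top pred (np.float64(315.7293821665057), np.float64(239.57553900616423)) m2 (np.float64(316.9750113368487), np.float64(295.5526495919045))
```

View pics/w3.png

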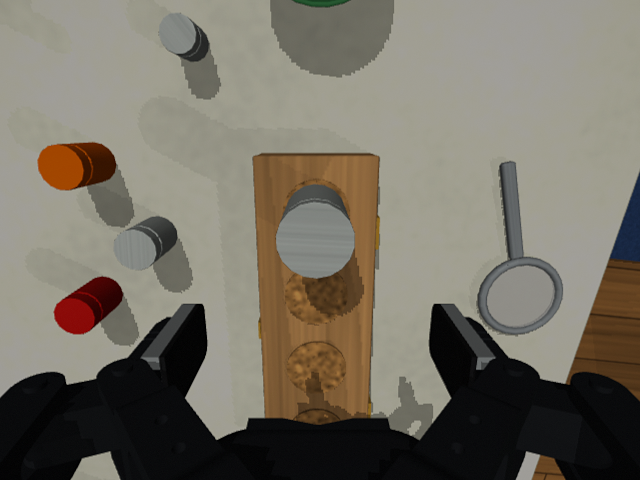

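Wrist view: the largest pot stands at (315.5,238), predicted (316,239.6), concentric with mark 1. Next is the large pot, so I'm checking clearance to the blue look-alike.

```bash
python3 - <<'E'
from h import *
from bench import robot
c=pickle.load(open("cams.pkl","rb"))["top"]
p=c["pixels"].astype(int); m=((p[...,0]>p[...,2]+60)&(p[...,0]>p[...,1]+40)).astype(np.uint8); m[:200]=0
n,l,st,ce=cv2.connectedComponentsWithStats(m);print(st[1:],ce[1:])
for uv in [(482,320),(481,321)]: print(at_z(c,uv,.07))
E
```

```text
[[470 308  25  25 452]] [[481.87389381 320.00663717]]
[ 0.36891513 -0.25072542  0.07      ]
[ 0.36725641 -0.24887688  0.07      ]
```

Call:
{"fn": "carry_out", "kwargs": {
  "series": [
    {"offset":[-29.5,-13.4,0],"angular":[0,0,0],"grip":100},
    {"offset":[-29.5,-13.4,0],"angular":[0,0,0],"grip":100},
    {"offset":[-29.5,-13.4,0],"angular":[0,0,0],"grip":100},
    {"offset":[-29.5,-13.4,0],"angular":[0,0,0],"grip":100},
    {"offset":[-29.5,-13.4,0],"angular":[0,0,0],"grip":100},
    {"offset":[-29.5,-13.4,0],"angular":[0,0,0],"grip":100},
    {"offset":[-29.5,-13.4,0],"angular":[0,0,0],"grip":100},
    {"offset":[-29.5,-13.4,0],"angular":[0,0,0],"grip":100},
    {"offset":[-29.5,-13.4,0],"angular":[0,0,0],"grip":100},
    {"offset":[-29.5,-13.4,0],"angular":[0,0,0],"grip":100},
    {"offset":[-29.5,-13.4,0],"angular":[0,0,0],"grip":100},
    {"offset":[-29.5,-13.4,0],"angular":[0,0,0],"grip":100},
    {"offset":[-29.5,-13.4,0],"angular":[0,0,0],"grip":100},
    {"offset":[-29.5,-13.4,0],"angular":[0,0,0],"grip":100},
    {"offset":[0,0,0],"angular":[0,0,0],"grip":85},
    {"offset":[0,0,0],"angular":[0,0,0],"grip":78}
  ]
}}

```text
clock: 13.62
tool_pos: [0.4478, -0.2759, 0.2269]
tcp_rot: [-2.087, -2.346, -0.0]
wrist_force: [-0.3, 0.2, 0.4]
gripper_width: 0.0665
```

```bash
python3 - <<'E'
from h import *
from bench import robot
s=robot.sense(); print(s["clock"],s["tool_pos"],s["gripper_width"])
print(delta(s,(.4506,-.276,.028),.117))
E
```

```text
13.625 [ 0.4478372  -0.27586035  0.22693863] 0.06648084773107424
(array([ -0.74534901,   2.91571063, 198.93509995]), array([-9.02915706e-03, -1.36398483e-02, -4.85097752e-05]))
```

Call:
{"fn": "carry_out", "kwargs": {
  "series": [
    {"offset":[-0.7,2.9,28],"angular":[0,0,0],"grip":78},
    {"offset":[0,0,28],"angular":[0,0,0],"grip":78},
    {"offset":[0,0,28],"angular":[0,0,0],"grip":78},
    {"offset":[0,0,28],"angular":[0,0,0],"grip":78},
    {"offset":[0,0,28],"angular":[0,0,0],"grip":78},
    {"offset":[0,0,28],"angular":[0,0,0],"grip":78},
    {"offset":[0,0,28],"angular":[0,0,0],"grip":78},
    {"offset":[0,0,3],"angular":[0,0,0],"grip":78},
    {"offset":[0,0,0],"angular":[0,0,0],"grip":0},
    {"offset":[0,0,0],"angular":[0,0,0],"grip":0},
    {"offset":[0,0,0],"angular":[0,0,0],"grip":0},
    {"offset":[0,0,0],"angular":[0,0,0],"grip":0},
    {"offset":[0,0,0],"angular":[0,0,0],"grip":0},
    {"offset":[0,0,0],"angular":[0,0,0],"grip":0},
    {"offset":[0,0,0],"angular":[0,0,0],"grip":0},
    {"offset":[0,0,0],"angular":[0,0,0],"grip":0}
  ]
}}

```text
clock: 15.62
tool_pos: [0.4516, -0.2774, 0.0295]
tcp_rot: [2.088, 2.346, 0.002]
wrist_force: [-0.5, 1.4, 6.1]
gripper_width: 0.0454
```

```bash
python3 - <<'E'
from h import *
from bench import robot
s=robot.sense(); print(s["clock"],s["tool_pos"],s["gripper_width"],s["wrist_force"])
print(delta(s,(.5962,.0751,s["tool_pos"][2]+.042),.117))
E
```

```text
15.625 [ 0.45156332 -0.27737775  0.02945373] 0.045431386910076414 [-0.50221985  1.36095778  6.13665987]
(array([333.26423728, 184.71015057, -41.73055082]), array([ 0.01317113, -0.00041911, -0.0040495 ]))
```

Call:
{"fn": "carry_out", "kwargs": {
  "series": [
    {"offset":[0,0,-10],"angular":[0,0,0],"grip":0},
    {"offset":[0,0,-25],"angular":[0,0,0],"grip":0},
    {"offset":[0,0,-30],"angular":[0,0,0],"grip":0},
    {"offset":[0,0,-25],"angular":[0,0,0],"grip":0},
    {"offset":[27.8,15.4,0],"angular":[0,0,0],"grip":0},
    {"offset":[27.8,15.4,0],"angular":[0,0,0],"grip":0},
    {"offset":[27.8,15.4,0],"angular":[0,0,0],"grip":0},
    {"offset":[27.8,15.4,0],"angular":[0,0,0],"grip":0},
    {"offset":[27.8,15.4,0],"angular":[0,0,0],"grip":0},
    {"offset":[27.8,15.4,0],"angular":[0,0,0],"grip":0},
    {"offset":[27.8,15.4,0],"angular":[0,0,0],"grip":0},
    {"offset":[27.8,15.4,0],"angular":[0,0,0],"grip":0},
    {"offset":[27.8,15.4,0],"angular":[0,0,0],"grip":0},
    {"offset":[27.8,15.4,0],"angular":[0,0,0],"grip":0},
    {"offset":[27.8,15.4,0],"angular":[0,0,0],"grip":0},
    {"offset":[27.8,15.4,0],"angular":[0,0,0],"grip":0},
    {"offset":[0,0,0],"angular":[0,0,0],"grip":0},
    {"offset":[0,0,0],"angular":[0,0,0],"grip":0},
    {"offset":[0,0,0],"angular":[0,0,0],"grip":0}
  ]
}}

```text
clock: 18.0
tool_pos: [0.5952, 0.0738, 0.1188]
tcp_rot: [2.091, 2.344, -0.001]
wrist_force: [-0.2, -0.2, -1.2]
gripper_width: 0.0448
```

```bash
python3 - <<'E'
from h import *
from bench import robot
s=robot.sense(); print(s["clock"],s["tool_pos"],s["gripper_width"],s["wrist_force"])
print(delta(s,(.5962,.0744,.0295+.042),.117))
E
```

```text
18.0 [0.59520677 0.07377938 0.11885   ] 0.04476113221639332 [-0.16401694 -0.21918663 -1.15898597]
(array([ 0.52922554,  1.07292363, 47.3493679 ]), array([-0.00313161,  0.00518389, -0.0276181 ]))
```

Call:
{"fn": "carry_out", "kwargs": {
  "series": [
    {"offset":[0.5,1,10],"angular":[0,0,0],"grip":0},
    {"offset":[0,0,15],"angular":[0,0,0],"grip":0},
    {"offset":[0,0,12],"angular":[0,0,0],"grip":0},
    {"offset":[0,0,5],"angular":[0,0,0],"grip":0},
    {"offset":[0,0,2],"angular":[0,0,0],"grip":0},
    {"offset":[0,0,1],"angular":[0,0,0],"grip":0},
    {"offset":[0,0,1],"angular":[0,0,0],"grip":0},
    {"offset":[0,0,0],"angular":[0,0,0],"grip":0},
    {"offset":[0,0,0],"angular":[0,0,0],"grip":0}
  ]
}}

```text
clock: 19.12
tool_pos: [0.5968, 0.0762, 0.0729]
tcp_rot: [2.088, 2.347, 0.001]
wrist_force: [0.5, 0.5, -0.0]
gripper_width: 0.0452
```

Call:
{"fn": "carry_out", "kwargs": {
  "series": [
    {"offset":[0,0,0.5],"angular":[0,0,0],"grip":0},
    {"offset":[0,0,0.5],"angular":[0,0,0],"grip":0},
    {"offset":[0,0,0],"angular":[0,0,0],"grip":0},
    {"offset":[0,0,0],"angular":[0,0,0],"grip":0}
  ]
}}

```text
clock: 19.62
tool_pos: [0.5966, 0.0762, 0.0717]
tcp_rot: [-2.088, -2.347, -0.0]
wrist_force: [-1.4, -0.6, -0.6]
gripper_width: 0.0456
```

Call:
{"fn": "carry_out", "kwargs": {
  "series": [
    {"offset":[-1.4,0,0],"angular":[0,0,0],"grip":0},
    {"offset":[0,0,0.5],"angular":[0,0,0],"grip":0},
    {"offset":[0,0,0.5],"angular":[0,0,0],"grip":0},
    {"offset":[0,0,0],"angular":[0,0,0],"grip":0},
    {"offset":[0,0,0],"angular":[0,0,0],"grip":0}
  ]
}}

```text
clock: 20.25
tool_pos: [0.5969, 0.0744, 0.0715]
tcp_rot: [-2.089, -2.347, -0.0]
wrist_force: [-3.0, -1.1, 4.7]
gripper_width: 0.0455
```

Contact (force z up to 4.7 N, height reached). Releasing and rising.

Call:
{"fn": "carry_out", "kwargs": {
  "series": [
    {"offset":[0,0,0],"angular":[0,0,0],"grip":57},
    {"offset":[0,0,0],"angular":[0,0,0],"grip":62},
    {"offset":[0,0,0],"angular":[0,0,0],"grip":75},
    {"offset":[0,0,0],"angular":[0,0,0],"grip":90},
    {"offset":[0,0,0],"angular":[0,0,0],"grip":90},
    {"offset":[0,0,0],"angular":[0,0,0],"grip":90},
    {"offset":[0,0,-20],"angular":[0,0,0],"grip":90},
    {"offset":[0,0,-40],"angular":[0,0,0],"grip":90},
    {"offset":[0,0,-40],"angular":[0,0,0],"grip":90},
    {"offset":[0,0,-35],"angular":[0,0,0],"grip":90},
    {"offset":[0,0,-20],"angular":[0,0,0],"grip":90},
    {"offset":[0,0,0],"angular":[0,0,0],"grip":90},
    {"offset":[0,0,0],"angular":[0,0,0],"grip":90}
  ]
}}

```text
clock: 21.88
tool_pos: [0.5962, 0.0748, 0.2254]
tcp_rot: [-2.088, -2.346, 0.001]
wrist_force: [-0.0, -0.3, -0.1]
gripper_width: 0.0769
```

```bash
python3 - <<'E'
from h import *
from bench import robot
s,c=wrist(robot,"w4"); print(s["clock"],s["tool_pos"],s["gripper_width"],s["wrist_force"])
print(delta(s,(.4301,.105,.22),.117))
print("m2 pot",proj(c,(.5962,.0751,.112)),"m1 pot",proj(c,(.5858,.1548,.128)),"m3",proj(c,(.6054,-.0048,.042)))
for n,q in(("med",(.4301,.105,.054)),("small",(.46,.2863,.038))): print(n,proj(c,q))
E
```

```text
21.875 [0.59624092 0.07476193 0.22536809] 0.07690246723596832 [-0.04894389 -0.28790265 -0.09482409]
(array([  49.32646674, -161.50109791,    5.5007625 ]), array([-0.00703305, -0.00265621, -0.00576724]))
m2 pot (np.float64(319.4794767550901), np.float64(234.54788063260227)) m1 pot (np.float64(318.0024397801983), np.float64(112.54997501491238)) m3 (np.float64(318.9254793756734), np.float64(297.3247157722158))
med (np.float64(120.06535660856946), np.float64(157.05165303018003))
small (np.float64(165.7906800820994), np.float64(-95.00943071718515))
```

View pics/w4.png

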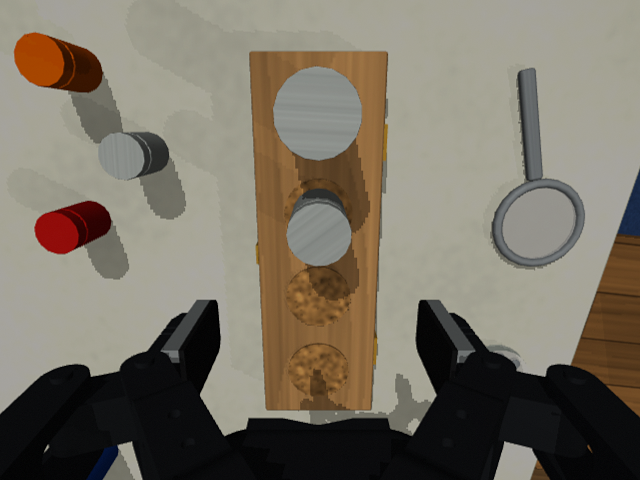

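Wrist view: the large pot is at (319.5,233), predicted (319.5,234.5). The medium pot is at (122,156), predicted (120,157). Going for the medium.

Call:
{"fn": "carry_out", "kwargs": {
  "series": [
    {"offset":[6.1,-20,0],"angular":[0,0,0],"grip":75},
    {"offset":[6.1,-20,0],"angular":[0,0,0],"grip":75},
    {"offset":[6.1,-20,0],"angular":[0,0,0],"grip":75},
    {"offset":[6.1,-20,0],"angular":[0,0,0],"grip":75},
    {"offset":[6.1,-20,0],"angular":[0,0,0],"grip":75},
    {"offset":[6.1,-20,0],"angular":[0,0,0],"grip":75},
    {"offset":[6.1,-20,0],"angular":[0,0,0],"grip":75},
    {"offset":[6.1,-20,0],"angular":[0,0,0],"grip":75},
    {"offset":[0,0,20],"angular":[0,0,0],"grip":75},
    {"offset":[0,0,30],"angular":[0,0,0],"grip":75},
    {"offset":[0,0,30],"angular":[0,0,0],"grip":75},
    {"offset":[0,0,20],"angular":[0,0,0],"grip":75},
    {"offset":[0,0,0],"angular":[0,0,0],"grip":75},
    {"offset":[0,0,0],"angular":[0,0,0],"grip":75}
  ]
}}

```text
clock: 23.68
tool_pos: [0.4324, 0.1046, 0.126]
tcp_rot: [2.088, 2.347, 0.0]
wrist_force: [0.6, -0.2, -0.8]
gripper_width: 0.0642
```

```bash
python3 - <<'E'
from h import *
from bench import robot
s=robot.sense(); print(s["clock"],s["tool_pos"],s["gripper_width"])
print(delta(s,(.431,.1055,.018),.117))
E
```

```text
23.675 [0.43244198 0.1045939  0.12601633] 0.06419446879153251
(array([  1.07342471,  -1.36382089, 108.01581444]), array([ 0.00324181,  0.00054838, -0.00719462]))
```

Call:
{"fn": "carry_out", "kwargs": {
  "series": [
    {"offset":[1,-1.4,24],"angular":[0,0,0],"grip":75},
    {"offset":[0,0,28],"angular":[0,0,0],"grip":75},
    {"offset":[0,0,28],"angular":[0,0,0],"grip":75},
    {"offset":[0,0,20],"angular":[0,0,0],"grip":75},
    {"offset":[0,0,8],"angular":[0,0,0],"grip":75},
    {"offset":[0,0,0],"angular":[0,0,0],"grip":75},
    {"offset":[0,0,0],"angular":[0,0,0],"grip":0},
    {"offset":[0,0,0],"angular":[0,0,0],"grip":0},
    {"offset":[0,0,0],"angular":[0,0,0],"grip":0},
    {"offset":[0,0,0],"angular":[0,0,0],"grip":0},
    {"offset":[0,0,0],"angular":[0,0,0],"grip":0},
    {"offset":[0,0,0],"angular":[0,0,0],"grip":0},
    {"offset":[0,0,0],"angular":[0,0,0],"grip":0},
    {"offset":[0,0,0],"angular":[0,0,0],"grip":0}
  ]
}}

```text
clock: 25.42
tool_pos: [0.4315, 0.1059, 0.0187]
tcp_rot: [2.088, 2.347, 0.003]
wrist_force: [-0.8, 0.6, 6.4]
gripper_width: 0.0374
```

```bash
python3 - <<'E'
from h import *
from bench import robot
s=robot.sense(); print(s["clock"],s["tool_pos"],s["gripper_width"],s["wrist_force"])
print(delta(s,(.6054,-.0048,s["tool_pos"][2]+.042),.117))
E
```

```text
25.425 [0.43151843 0.10585442 0.01866139] 0.0373687283621549 [-0.75302836  0.59243922  6.41302961]
(array([-130.07003389,  159.90918937,  -41.88125534]), array([ 0.01528767, -0.01006426, -0.00486487]))
```

Call:
{"fn": "carry_out", "kwargs": {
  "series": [
    {"offset":[0,0,-10],"angular":[0,0,0],"grip":0},
    {"offset":[0,0,-30],"angular":[0,0,0],"grip":0},
    {"offset":[0,0,-30],"angular":[0,0,0],"grip":0},
    {"offset":[0,0,-30],"angular":[0,0,0],"grip":0},
    {"offset":[0,0,-30],"angular":[0,0,0],"grip":0},
    {"offset":[-13,16,0],"angular":[0,0,0],"grip":0},
    {"offset":[-13,16,0],"angular":[0,0,0],"grip":0},
    {"offset":[-13,16,0],"angular":[0,0,0],"grip":0},
    {"offset":[-13,16,0],"angular":[0,0,0],"grip":0},
    {"offset":[-13,16,0],"angular":[0,0,0],"grip":0},
    {"offset":[-13,16,0],"angular":[0,0,0],"grip":0},
    {"offset":[-13,16,0],"angular":[0,0,0],"grip":0},
    {"offset":[-13,16,0],"angular":[0,0,0],"grip":0},
    {"offset":[-13,16,0],"angular":[0,0,0],"grip":0},
    {"offset":[-13,16,0],"angular":[0,0,0],"grip":0},
    {"offset":[0,0,25],"angular":[0,0,0],"grip":0},
    {"offset":[0,0,25],"angular":[0,0,0],"grip":0},
    {"offset":[0,0,20],"angular":[0,0,0],"grip":0},
    {"offset":[0,0,0],"angular":[0,0,0],"grip":0},
    {"offset":[0,0,0],"angular":[0,0,0],"grip":0}
  ]
}}

```text
clock: 27.92
tool_pos: [0.6053, -0.0052, 0.0786]
tcp_rot: [2.088, 2.346, 0.002]
wrist_force: [0.3, 0.1, 0.9]
gripper_width: 0.0375
```

```bash
python3 - <<'E'
from h import *
from bench import robot
s=robot.sense(); print(s["clock"],s["tool_pos"],s["gripper_width"],s["wrist_force"])
print(delta(s,(.6054,-.0045,.0187+.042),.117))
E
```

```text
27.925 [ 0.60534006 -0.00515294  0.07857788] 0.03747174549883915 [0.3405498  0.12364338 0.90502968]
(array([ 0.6446236 ,  0.10957149, 17.87794734]), array([ 0.0137906 ,  0.00164135, -0.00537518]))
```

Call:
{"fn": "carry_out", "kwargs": {
  "series": [
    {"offset":[0.3,0.1,9],"angular":[0,0,0],"grip":0},
    {"offset":[0,0,5],"angular":[0,0,0],"grip":0},
    {"offset":[0,0,1.5],"angular":[0,0,0],"grip":0},
    {"offset":[0,0,1],"angular":[0,0,0],"grip":0},
    {"offset":[0,0,0.5],"angular":[0,0,0],"grip":0},
    {"offset":[0,0,0],"angular":[0,0,0],"grip":0},
    {"offset":[0,0,0],"angular":[0,0,0],"grip":0}
  ]
}}

```text
clock: 28.8
tool_pos: [0.6049, -0.0047, 0.0608]
tcp_rot: [2.088, 2.347, 0.0]
wrist_force: [0.0, 0.8, -1.6]
gripper_width: 0.0371
```

Call:
{"fn": "carry_out", "kwargs": {
  "series": [
    {"offset":[0,0,0.5],"angular":[0,0,0],"grip":0},
    {"offset":[0,0,0.5],"angular":[0,0,0],"grip":0},
    {"offset":[0,0,0],"angular":[0,0,0],"grip":0},
    {"offset":[0,0,0],"angular":[0,0,0],"grip":0}
  ]
}}

```text
clock: 29.3
tool_pos: [0.6049, -0.0047, 0.0607]
tcp_rot: [-2.088, -2.346, -0.001]
wrist_force: [-2.4, 1.3, 6.8]
gripper_width: 0.0374
```

Call:
{"fn": "carry_out", "kwargs": {
  "series": [
    {"offset":[0,0,0],"angular":[0,0,0],"grip":48},
    {"offset":[0,0,0],"angular":[0,0,0],"grip":52},
    {"offset":[0,0,0],"angular":[0,0,0],"grip":62},
    {"offset":[0,0,0],"angular":[0,0,0],"grip":75},
    {"offset":[0,0,0],"angular":[0,0,0],"grip":75},
    {"offset":[0,0,0],"angular":[0,0,0],"grip":75},
    {"offset":[0,0,-20],"angular":[0,0,0],"grip":75},
    {"offset":[0,0,-40],"angular":[0,0,0],"grip":75},
    {"offset":[0,0,-40],"angular":[0,0,0],"grip":75},
    {"offset":[0,0,-40],"angular":[0,0,0],"grip":75},
    {"offset":[0,0,-25],"angular":[0,0,0],"grip":75},
    {"offset":[0,0,0],"angular":[0,0,0],"grip":75},
    {"offset":[0,0,0],"angular":[0,0,0],"grip":75}
  ]
}}

```text
clock: 30.92
tool_pos: [0.6042, -0.0047, 0.2245]
tcp_rot: [-2.088, -2.346, 0.0]
wrist_force: [-0.2, 1.0, -0.5]
gripper_width: 0.064
```

```bash
python3 - <<'E'
from h import *
from bench import robot
s,c=wrist(robot,"w5"); print(s["clock"],s["tool_pos"],s["gripper_width"],s["wrist_force"])
print(delta(s,(.46,.2863,.22),.117))
print("m3 pot",proj(c,(.6054,-.0048,.096)),"m2 pot",proj(c,(.5962,.0751,.112)),"m4",proj(c,(.6139,-.0843,.042)))
E
```

```text
30.925 [ 0.60423675 -0.00465853  0.22448644] 0.064012085645761 [-0.17986003  1.00218968 -0.53250536]
(array([ 305.73796394, -109.46901041,    4.69749738]), array([-0.00567699, -0.00456049, -0.00579722]))
m3 pot (np.float64(320.92556623062165), np.float64(229.91188370342073)) m2 pot (np.float64(321.6709894329799), np.float64(114.48078487786547)) m4 (np.float64(319.4259183243466), np.float64(297.9051776700691))
```

View pics/w5.png

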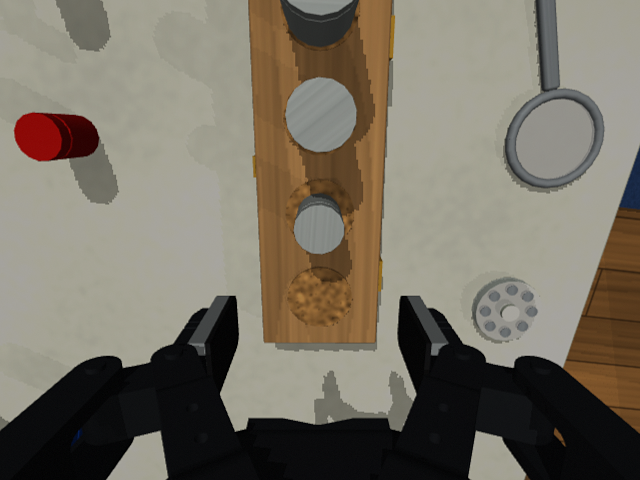

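Wrist view: the medium pot is at (319.5,229) on mark 3, predicted (321,230). Mark 4 is free at (319,297). Now the small pot.

Call:
{"fn": "carry_out", "kwargs": {
  "series": [
    {"offset":[25.5,-9.1,0],"angular":[0,0,0],"grip":62},
    {"offset":[25.5,-9.1,0],"angular":[0,0,0],"grip":62},
    {"offset":[25.5,-9.1,0],"angular":[0,0,0],"grip":62},
    {"offset":[25.5,-9.1,0],"angular":[0,0,0],"grip":62},
    {"offset":[25.5,-9.1,0],"angular":[0,0,0],"grip":62},
    {"offset":[25.5,-9.1,0],"angular":[0,0,0],"grip":62},
    {"offset":[25.5,-9.1,0],"angular":[0,0,0],"grip":62},
    {"offset":[25.5,-9.1,0],"angular":[0,0,0],"grip":62},
    {"offset":[25.5,-9.1,0],"angular":[0,0,0],"grip":62},
    {"offset":[25.5,-9.1,0],"angular":[0,0,0],"grip":62},
    {"offset":[25.5,-9.1,0],"angular":[0,0,0],"grip":62},
    {"offset":[25.5,-9.1,0],"angular":[0,0,0],"grip":62},
    {"offset":[0,0,30],"angular":[0,0,0],"grip":62},
    {"offset":[0,0,30],"angular":[0,0,0],"grip":62},
    {"offset":[0,0,20],"angular":[0,0,0],"grip":62},
    {"offset":[0,0,0],"angular":[0,0,0],"grip":62},
    {"offset":[0,0,0],"angular":[0,0,0],"grip":62}
  ]
}}

```text
clock: 33.1
tool_pos: [0.461, 0.2865, 0.145]
tcp_rot: [2.088, 2.346, 0.0]
wrist_force: [0.2, -0.0, 0.4]
gripper_width: 0.0529
```

```bash
python3 - <<'E'
from h import *
from bench import robot
s,c=wrist(robot,"w6"); print(s["clock"],s["tool_pos"],s["gripper_width"])
print(delta(s,(.46,.2863,.010),.117)); print(proj(c,(.46,.2863,.038)))
E
```

```text
33.1 [0.46103074 0.28645998 0.14499221] 0.05289300306538329
(array([-2.99012050e-02, -1.08889058e+00,  1.34991846e+02]), array([ 0.0032931 ,  0.0006725 , -0.00751262]))
(np.float64(317.8203272965147), np.float64(237.52202448563565))
```

View pics/w6.png

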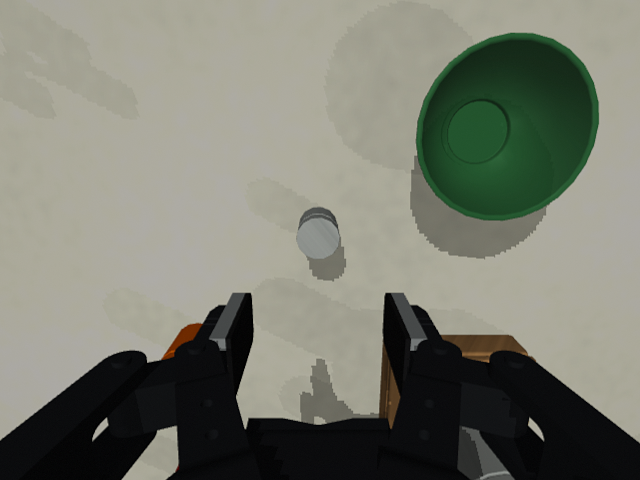

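Small pot's top is at (318.5,237.5), as predicted; the bowl is clear to the right.

Call:
{"fn": "carry_out", "kwargs": {
  "series": [
    {"offset":[0,-1,25],"angular":[0,0,0],"grip":62},
    {"offset":[0,0,30],"angular":[0,0,0],"grip":62},
    {"offset":[0,0,30],"angular":[0,0,0],"grip":62},
    {"offset":[0,0,30],"angular":[0,0,0],"grip":62},
    {"offset":[0,0,16],"angular":[0,0,0],"grip":62},
    {"offset":[0,0,7],"angular":[0,0,0],"grip":62},
    {"offset":[0,0,0],"angular":[0,0,0],"grip":62},
    {"offset":[0,0,0],"angular":[0,0,0],"grip":62},
    {"offset":[0,0,0],"angular":[0,0,0],"grip":0},
    {"offset":[0,0,0],"angular":[0,0,0],"grip":0},
    {"offset":[0,0,0],"angular":[0,0,0],"grip":0},
    {"offset":[0,0,0],"angular":[0,0,0],"grip":0},
    {"offset":[0,0,0],"angular":[0,0,0],"grip":0},
    {"offset":[0,0,0],"angular":[0,0,0],"grip":0},
    {"offset":[0,0,0],"angular":[0,0,0],"grip":0},
    {"offset":[0,0,0],"angular":[0,0,0],"grip":0}
  ]
}}

```text
clock: 35.15
tool_pos: [0.4602, 0.2868, 0.0075]
tcp_rot: [-2.088, -2.347, -0.002]
wrist_force: [-0.9, 0.6, 6.0]
gripper_width: 0.0292
```

```bash
python3 - <<'E'
from h import *
from bench import robot
s=robot.sense(); print(s["clock"],s["tool_pos"],s["gripper_width"],s["wrist_force"])
print(delta(s,(.6139,-.0843,s["tool_pos"][2]+.042),.117))
E
```

```text
35.15 [0.46022299 0.28678638 0.00746414] 0.029152413862913958 [-0.94172639  0.62443539  6.02389025]
(array([-386.38320945,  109.57049685,  -42.28528674]), array([ 0.0076061 , -0.00920384, -0.00565096]))
```

Call:
{"fn": "carry_out", "kwargs": {
  "series": [
    {"offset":[0,0,-10],"angular":[0,0,0],"grip":0},
    {"offset":[0,0,-30],"angular":[0,0,0],"grip":0},
    {"offset":[0,0,-35],"angular":[0,0,0],"grip":0},
    {"offset":[0,0,-35],"angular":[0,0,0],"grip":0},
    {"offset":[0,0,-35],"angular":[0,0,0],"grip":0},
    {"offset":[0,0,-35],"angular":[0,0,0],"grip":0},
    {"offset":[0,0,-20],"angular":[0,0,0],"grip":0},
    {"offset":[-29.7,8.4,0],"angular":[0,0,0],"grip":0},
    {"offset":[-29.7,8.4,0],"angular":[0,0,0],"grip":0},
    {"offset":[-29.7,8.4,0],"angular":[0,0,0],"grip":0},
    {"offset":[-29.7,8.4,0],"angular":[0,0,0],"grip":0},
    {"offset":[-29.7,8.4,0],"angular":[0,0,0],"grip":0},
    {"offset":[-29.7,8.4,0],"angular":[0,0,0],"grip":0},
    {"offset":[-29.7,8.4,0],"angular":[0,0,0],"grip":0},
    {"offset":[-29.7,8.4,0],"angular":[0,0,0],"grip":0},
    {"offset":[-29.7,8.4,0],"angular":[0,0,0],"grip":0},
    {"offset":[-29.7,8.4,0],"angular":[0,0,0],"grip":0},
    {"offset":[-29.7,8.4,0],"angular":[0,0,0],"grip":0},
    {"offset":[-29.7,8.4,0],"angular":[0,0,0],"grip":0},
    {"offset":[-29.7,8.4,0],"angular":[0,0,0],"grip":0}
  ]
}}

```text
clock: 37.65
tool_pos: [0.6131, -0.0853, 0.2069]
tcp_rot: [-2.088, -2.347, -0.0]
wrist_force: [-0.2, -0.5, -0.3]
gripper_width: 0.0291
```

Call:
{"fn": "carry_out", "kwargs": {
  "series": [
    {"offset":[0,0,0],"angular":[0,0,0],"grip":0},
    {"offset":[0,0,0],"angular":[0,0,0],"grip":0},
    {"offset":[0,0,30],"angular":[0,0,0],"grip":0},
    {"offset":[0,0,35],"angular":[0,0,0],"grip":0},
    {"offset":[0,0,35],"angular":[0,0,0],"grip":0},
    {"offset":[0,0,25],"angular":[0,0,0],"grip":0},
    {"offset":[0,0,12],"angular":[0,0,0],"grip":0},
    {"offset":[0,0,0],"angular":[0,0,0],"grip":0},
    {"offset":[0,0,0],"angular":[0,0,0],"grip":0}
  ]
}}

```text
clock: 38.78
tool_pos: [0.614, -0.0843, 0.0709]
tcp_rot: [2.087, 2.346, 0.002]
wrist_force: [0.2, 0.2, -0.8]
gripper_width: 0.0291
```

```bash
python3 - <<'E'
from h import *
from bench import robot
s=robot.sense(); print(s["clock"],s["tool_pos"],s["gripper_width"],s["wrist_force"])
print(delta(s,(.6139,-.0841,.0075+.042),.117))
E
```

```text
38.775 [ 0.61401822 -0.08426992  0.07092533] 0.02912637363261846 [ 0.20673795  0.24286893 -0.79442488]
(array([ 0.18663481, -0.14406839, 21.4250279 ]), array([ 0.02071721,  0.00181809, -0.00054236]))
```

Call:
{"fn": "carry_out", "kwargs": {
  "series": [
    {"offset":[0,0,11],"angular":[0,0,0],"grip":0},
    {"offset":[0,0,6],"angular":[0,0,0],"grip":0},
    {"offset":[0,0,2],"angular":[0,0,0],"grip":0},
    {"offset":[0,0,1],"angular":[0,0,0],"grip":0},
    {"offset":[0,0,0.5],"angular":[0,0,0],"grip":0},
    {"offset":[0,0,0],"angular":[0,0,0],"grip":0},
    {"offset":[0,0,0],"angular":[0,0,0],"grip":0}
  ]
}}

```text
clock: 39.65
tool_pos: [0.613, -0.0845, 0.0495]
tcp_rot: [-2.088, -2.347, -0.0]
wrist_force: [-1.9, 1.0, 3.9]
gripper_width: 0.029
```

Call:
{"fn": "carry_out", "kwargs": {
  "series": [
    {"offset":[0,0,0.5],"angular":[0,0,0],"grip":0},
    {"offset":[0,0,0.5],"angular":[0,0,0],"grip":0},
    {"offset":[0,0,0.5],"angular":[0,0,0],"grip":0},
    {"offset":[0,0,0],"angular":[0,0,0],"grip":0},
    {"offset":[0,0,0],"angular":[0,0,0],"grip":0}
  ]
}}

```text
clock: 40.28
tool_pos: [0.613, -0.0845, 0.0495]
tcp_rot: [-2.088, -2.346, -0.001]
wrist_force: [-4.7, 0.5, 13.9]
gripper_width: 0.0291
```

Call:
{"fn": "carry_out", "kwargs": {
  "series": [
    {"offset":[0,0,-0.8],"angular":[0,0,0],"grip":0},
    {"offset":[0,0,0],"angular":[0,0,0],"grip":0},
    {"offset":[0,0,0],"angular":[0,0,0],"grip":38},
    {"offset":[0,0,0],"angular":[0,0,0],"grip":42},
    {"offset":[0,0,0],"angular":[0,0,0],"grip":52},
    {"offset":[0,0,0],"angular":[0,0,0],"grip":66},
    {"offset":[0,0,0],"angular":[0,0,0],"grip":66},
    {"offset":[0,0,0],"angular":[0,0,0],"grip":66},
    {"offset":[0,0,-20],"angular":[0,0,0],"grip":66},
    {"offset":[0,0,-40],"angular":[0,0,0],"grip":66},
    {"offset":[0,0,-40],"angular":[0,0,0],"grip":66},
    {"offset":[0,0,-40],"angular":[0,0,0],"grip":66},
    {"offset":[0,0,-40],"angular":[0,0,0],"grip":66},
    {"offset":[0,0,0],"angular":[0,0,0],"grip":66},
    {"offset":[-30,0,0],"angular":[0,0,0],"grip":66},
    {"offset":[-30,0,0],"angular":[0,0,0],"grip":66},
    {"offset":[-30,0,0],"angular":[0,0,0],"grip":66},
    {"offset":[0,0,0],"angular":[0,0,0],"grip":66},
    {"offset":[0,0,0],"angular":[0,0,0],"grip":66}
  ]
}}

```text
clock: 42.65
tool_pos: [0.6234, -0.1729, 0.2283]
tcp_rot: [-2.087, -2.346, -0.001]
wrist_force: [-0.3, 0.6, 0.5]
gripper_width: 0.0565
```

```bash
python3 - <<'E'
from h import *
from bench import robot
s,c=wrist(robot,"w7"); print(s["clock"],s["tool_pos"],s["gripper_width"],s["wrist_force"])
for m,h in zip([(.5858,.1548),(.5962,.0751),(.6054,-.0048),(.6139,-.0843)],(.128,.112,.096,.08)): print(proj(c,(*m,h)))
t=robot.camera("top"); cv2.imwrite("pics/top1.png",t["pixels"])
d=robot.camera("side"); cv2.imwrite("pics/s1.png",cv2.resize(d["pixels"][110:350,180:500],None,fx=2.5,fy=2.5))
E
```

```text
42.65 [ 0.62336753 -0.17292817  0.22827942] 0.05651651366721675 [-0.32991317  0.55031133  0.54146961]
(np.float64(322.8319799963268), np.float64(-507.41032690262784))
(np.float64(323.81439020742926), np.float64(-225.8410343395582))
(np.float64(322.531045378125), np.float64(-34.42675033749484))
(np.float64(320.7068829614528), np.float64(103.38147108990876))
```

View pics/w7.png

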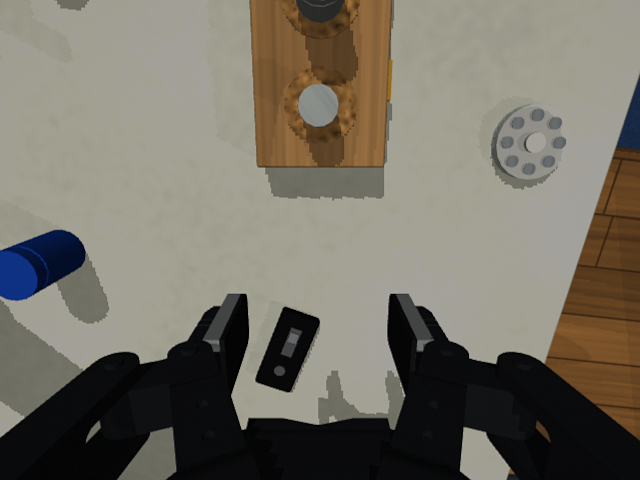

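View pics/s1.png

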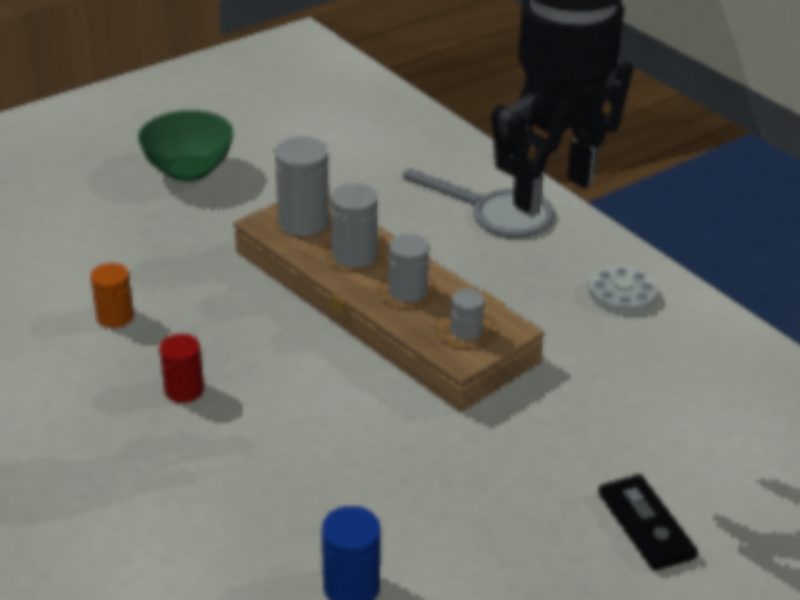

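All four pots stand upright in size order, with the largest next to the bowl. The small pot's top is at (318.5,105), predicted (320.7,103.4), within about 1.5 mm. The bowl, remote and look-alikes look undisturbed and the gripper is clear, so I'm handing in.

```bash
python3 -c "
from bench import robot
print(robot.sign_off())"
```

```text
the job is handed in; nothing more can be done
None
```

All four aluminium pots are standing upright on the cork marks, biggest on mark 1 next to the green bowl (left end), then large, medium and smallest out to mark 4. I lowered each one until its height, and in most cases the wrist force, showed contact, then opened the fingers. The job was handed in at about 43 s on the robot's clock.

- **Centring:** in the wrist-camera views taken after each release, every pot top was within 1–3 pixels (about 1–1.5 mm) of where a centred pot should appear. The smallest was furthest off, at about 1.5 mm.
- **Force on the smallest pot:** the creep down pressed it onto its mark with about 14 N before I backed off slightly and released. The other three read about 7 N or less in contact, all well under the limits.
- **Everything else:** in the last side view, the bowl, remote and the orange, red and blue look-alikes looked undisturbed. I checked this by eye only, not by measurement. The gripper was clear of everything.

No check failed or disagreed.

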